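Lift the tray out of the tool box and fetch the orange sharpening plate

TASK

Lift the tray straight up out of the blue tool box and, keeping it level, set it gently in the middle of the cork mat with the tin of pins still in it. Then draw the orange sharpening plate up out of its slot in the box and lower it into the empty half of the tray before letting go, so that it rests on the tray's floor, on its long edge or lying. Leave the tool box, the green plate and the other things on the bench where they are.

Things in the scene. Friction and masses are not known exactly. Their poses are not given: they have to be found in the camera images.
- toolbox: Blue open tool box, 200 (x) x 150 (y) x 108 mm high, walls 6 mm, 3 kg, loose. Origin: centre of its underside. Ledges 10 mm wide along the long walls carry the tray at z = 80 mm. Below it two slots at x = -34 and +34 mm each hold a plate on edge, length along y, foot at z = 10 mm. A slot is 12 mm wide, 34 mm deep and holds only the outer 8 mm of each end of the plate.
- tray: Grey tray, 180 (x) x 130 (y) x 40 mm, 4 mm walls and floor, nested in the box's mouth with 4 mm play, axes along the box's. Origin: centre of underside. Divider at x = 0: tin in the -x half, +x half empty (84 x 122 mm, middle x = +45). Black carrying bar along y over the divider, 16 mm wide (x), 18 high, 106 clear length, its middle 80 mm above the origin, on posts at y = +-57.
- nail_tin: Round metal tin of pins, 69 mm across, 38 mm high, standing loose in the -x half of the tray. Origin at the centre of its underside.
- plate_orange: Sharpening plate with an orange frame and steel faces, 9 (x, thickness) x 100 (y, length) x 60 mm (z, height as it stands), 0.15 kg. Origin at the centre of its lower long edge, z up as it stands in the slot; which of the two slots it is in varies. The tray covers it at first; its upper edge is then 10 mm below the tray.
- plate_orange_mid (a point): Middle of the orange plate, 30 mm above the origin of plate_orange.
- plate_green: Sharpening plate like the orange one but with a green frame, in the other slot; it stays there. Origin at the centre of its lower long edge.
- mat: Flat mat with a cork top and black edge, 230 (x) x 180 (y) x 4 mm thick, fixed to the bench beside the tool box (on either side of it). Origin at the centre of its underside; its top is 4 mm above.
- can_green: Green and white spray can, 67 mm across, 190 mm high, a bystander. Origin at the centre of its underside.
- glue_bottle: White glue bottle with red nozzle, 50 mm across, 157 mm high, a bystander. Origin at the centre of its underside.

How it is judged:
On the way, in this order (a step that is already met when the one before it is completed fails the run):
1. the tray stands level in the middle of the mat, let go, with the tin in it (horizontal distance between tray and mat below 0.04 m and height (world z) of tray below 0.009 m and angle between tray's own z axis and vertical below 0.06 rad and contact force between the fingers and tray below 0.2 N and linear speed of tray below 0.03 m/s and x of nail_tin in the frame of tray between -0.06 and -0.03 m and y of nail_tin in the frame of tray between -0.04 and 0.04 m and z of nail_tin in the frame of tray between 0 and 0.012 m), for 0.2 s.
2. the orange plate is drawn clear out of its slot (z of plate_orange in the frame of toolbox above 0.06 m), for 0.05 s.
3. the orange plate is lowered into the empty half of the tray while still held (x of plate_orange_mid in the frame of tray between 0.004 and 0.086 m and y of plate_orange_mid in the frame of tray between -0.061 and 0.061 m and z of plate_orange_mid in the frame of tray between 0 and 0.06 m and contact force between the fingers and plate_orange above 0.3 N).
At the end, for the whole second after the job is handed in: Tray level on the mat, centres within 40 mm, tin standing in its own half; orange plate in the empty half, on its long edge or lying (its middle under 39 mm above the tray's underside); green plate in its slot; tool box within 30 mm of its start; all at rest (horizontal distance between tray and mat below 0.04 m and height (world z) of tray below 0.009 m and angle between tray's own z axis and vertical below 0.06 rad and x of nail_tin in the frame of tray between -0.06 and -0.03 m and y of nail_tin in the frame of tray between -0.04 and 0.04 m and z of nail_tin in the frame of tray between 0 and 0.012 m and x of plate_orange_mid in the frame of tray between 0.004 and 0.086 m and y of plate_orange_mid in the frame of tray between -0.061 and 0.061 m and z of plate_orange_mid in the frame of tray between 0 and 0.039 m and z of plate_green in the frame of toolbox between 0.004 and 0.016 m and horizontal distance between plate_green and toolbox below 0.045 m and angle between plate_green's own z axis and vertical below 0.2 rad and linear speed of each of plate_orange, tray below 0.02 m/s and distance of toolbox from where it was at the start of the episode below 0.03 m); the robot touches nothing.
It fails at once if the tray is tilted by more than 20 degrees (angle between tray's own z axis and vertical above 0.35 rad).
It fails at once if the tray is dropped or slammed down (faster than 0.5 m/s within 16 mm of the mat) (height (world z) of tray below 0.02 m and linear speed of tray above 0.5 m/s).
It fails at once if the tool box is shifted by more than 30 mm (distance of toolbox from where it was at the start of the episode above 0.03 m).
It fails at once if the green plate is pulled out of its slot (z of plate_green in the frame of toolbox above 0.03 m).
It fails at once if a bystander is moved by more than 30 mm (distance of any of can_green, glue_bottle from where it was at the start of the episode above 0.03 m).
It also fails if it takes over 69 s, if anything falls off the work surface, if the arm or the gripper's body presses on something with over 40 N, if the wrist force passes 120 N, or if a joint passes its speed limit or range.

ROBOT

A 6-joint arm with a two-finger parallel gripper is mounted at the origin on the work surface; the furniture and walls round the work are solid. World frame = base frame: x ahead of the robot, y to its left, z up, the work surface at z = 0. Lengths are in m, angles in rad, forces in N, time in s.
With the tool pointing down it reaches from about 0.225 to 0.875 m from the base axis. Payload 3.4 kg.
Tool frame: the origin (TCP) lies at the very end of the fingers, on their centre line; the grasp point (between the pads) lies manip.grip_point_offset behind it (manip.grip_point_offset is the distance from the TCP to the grasp point, in m); z points along the fingers, y is the line along which they close (so a half turn about z gives the same grasp; the last joint's range is limited). The gripper opens to 85 mm and grips with 20 to 120 N. Pads are 22 mm wide; open, the fingers measure 114 mm over their backs; the gripper's body (76 mm by 85 mm) begins 54 mm behind the grasp point. The pads swing forward as they close: fully open they stand 13 mm farther back than shut.
Start: joints at [1.093, 0.276, 1.505, -0, 1.361, -0.121], TCP at [0.201, 0.539, 0.211] pointing down, gripper open.
Joint ranges: [-2.89, 2.89], [-0.75, 2.08], [0.22, 2.7], [-1.18, 4.32], [0.11, 2.71], [-2.7, 2.7]. Speed limits (rad/s): [2.57, 2.57, 3.14, 3.14, 3.14, 3.14].

INTERFACE

Orientations are given as a unit quaternion [w, x, y, z].
In Python, from rig import manip gives the robot as it stands.
- The arm moves only by the shell command python3 -m pendant 'ROWS' [FORCE]. ROWS is JSON, a list of rows, each an object of numbers: "jaw": the opening, from -1 (shut) to 1 (fully open); "tx", "ty", "tz": the shift along the world's x, y, z in cm; "ax", "ay", "az": the turn, a rotation vector about the world's x, y, z in degrees. In form: [{"jaw": .., "tx": .., "ty": .., "tz": .., "ax": .., "ay": .., "az": ..}, ...]. A call has 1 to 10 rows; each row is the pose to reach, as a shift and turn from the pose commanded when the call began; what a row does not reach only later rows make up. A row lasts 1/8 s, in which the tool goes at most 62.5 mm and 10.7 degrees, less where a joint would pass 70% of its speed; a pose out of reach is approached as far as the arm can. A call with a gripper value outside its range is refused whole. The fingers move at their own pace and stop on an object; FORCE is the grip in N (left out, the last holds). Time passes only in rows, so rows that repeat a pose let the fingers close. It gives the time, the measured TCP pose, the force, the opening and the grip force at its end, in the units of the state.
- manip.get_state(): the state, without advancing time (a new reading comes with each control period).
- manip.get_image(name): name is "side" or "top" or "wrist"; returns a dict with "pixels" (384x512x3 uint8, blue, green, red), "depth" (384x512 float32, m along the optical axis (not along the pixel's ray), 0 where there is no reading), "fx", "fy", "cx", "cy" (pixels), "D" ([k1, k2, p1, p2, k3] as OpenCV has them; the pictures are not rectified), "pose" (4x4, takes a point from camera to world coordinates). Camera axes: x right, y down, z forward; pixel columns grow to the right and rows downward; lengths in m; the calibration is good to about 2 mm. A picture is of the moment at which its call begins.
- manip.sign_off(): hands the job in; it is judged then, once.
The state is a dict: "clock": time; "qpos": joint angles; "qd": joint speeds; "effort": joint torques, N m; "position": TCP position; "ee_rot": TCP orientation; "contact_force": force on the tool from outside, world axes, zero at the start; "moment": the same for the moment, N m; "width": finger opening in m; "gripper_force": force on a finger pad.
Only numpy, scipy, OpenCV 4.12 (cv2) and the standard library are available. Lean on these libraries where they do the work, as an engineer would, in place of code of your own. Each camera call takes 0.05 s, during which the arm holds its last target. There are 200 camera calls.

## Working session

There is one attempt and no reset: what is moved stays moved. The work goes in short steps, Python scripts to look and compute and a shell command to move; the robot and the scene stay as the last step left them, time stands still between calls to the robot, and variables do not carry over. Pictures are saved under pics/ and viewed, at most 10 in all, crops included, and the job is handed in when it is done.

```bash
ls; mkdir -p pics; cat > h.py <<'E'
import numpy as np, cv2, pickle
from rig import manip
def grab(names, tag):
    d={}
    for n in names:
        im=manip.get_image(n); d[n]=im; cv2.imwrite(f'pics/{n}_{tag}.png',im['pixels'])
    pickle.dump(d,open(f'pics/{tag}.pkl','wb')); return d
def load(tag): return pickle.load(open(f'pics/{tag}.pkl','rb'))
def ray(im,uv):
    K=np.array([[im['fx'],0,im['cx']],[0,im['fy'],im['cy']],[0,0,1]])
    p=cv2.undistortPoints(np.float64(uv).reshape(-1,1,2),K,np.float64(im['D'])).reshape(-1,2)
    T=np.array(im['pose']); d=np.c_[p,np.ones(len(p))]@T[:3,:3].T
    return T[:3,3],d
def onplane(im,uv,z):
    o,d=ray(im,uv); return o+d*((z-o[2])/d[:,2])[:,None]
def withdepth(im,uv):
    o,d=ray(im,uv); uv=np.int32(np.round(np.float64(uv).reshape(-1,2)))
    return o+d*np.array(im['depth'])[uv[:,1],uv[:,0]][:,None]
def cloud(im):
    v,u=np.mgrid[0:384,0:512]
    return withdepth(im,np.c_[u.ravel(),v.ravel()]).reshape(384,512,3)
def tri(im1,uv1,im2,uv2):
    o1,d1=ray(im1,uv1);o2,d2=ray(im2,uv2);out=[]
    for a,b in zip(d1,d2):
        s=np.linalg.lstsq(np.c_[a,-b],o2-o1,rcond=None)[0]
        p,q=o1+a*s[0],o2+b*s[1]; out.append(np.r_[(p+q)/2,np.linalg.norm(p-q)])
    return np.array(out)
E
python3 - <<'E'
from h import *
d=grab(['side','top','wrist'],'a')
cv2.imwrite('pics/a_pair.png',np.hstack([cv2.resize(d[n]['pixels'],(400,300)) for n in('side','wrist')]))
print(manip.get_state(),manip.grip_point_offset)
for n in d: print(n,np.round(d[n]['pose'],3).tolist(),d[n]['fx'])
E
```

```text
pics
{'clock': 0.15, 'qpos': array([ 1.09300256e+00,  2.76471047e-01,  1.50585814e+00,  3.11147598e-06,
        1.36070540e+00, -1.21011601e-01]), 'qd': array([-0.00059091, -0.00106576, -0.00357753, -0.00041028, -0.0011342 ,
        0.00040039]), 'effort': array([ 2.09672871e-03, -4.17147017e+01, -2.46032202e+01, -3.16295482e-04,
        7.76051165e-03, -8.95981316e-06]), 'position': array([0.20063539, 0.53840003, 0.21031999]), 'ee_rot': array([-2.14101111e-04,  1.77446692e-01,  9.84130150e-01, -6.88440068e-04]), 'contact_force': array([ 0.23820812,  0.00640458, -0.66892014]), 'moment': array([-0.03879976, -0.00731339,  0.0034213 ]), 'gripper_force': 0.0, 'width': 0.08541221161198023} 0.0187
side [[0.696, -0.553, 0.458, 0.106], [-0.718, -0.535, 0.445, -0.333], [-0.001, -0.639, -0.769, 0.724], [0.0, 0.0, 0.0, 1.0]] 358.9128755403302
top [[0.003, -0.986, 0.167, 0.337], [-1.0, -0.004, -0.009, 0.042], [0.01, -0.167, -0.986, 1.085], [0.0, 0.0, 0.0, 1.0]] 400.2783565378711
wrist [[0.349, 0.9, 0.263, 0.135], [0.937, -0.334, -0.099, 0.562], [-0.002, 0.281, -0.96, 0.372], [0.0, 0.0, 0.0, 1.0]] 293.3133415157319
```

View pics/top_a.png

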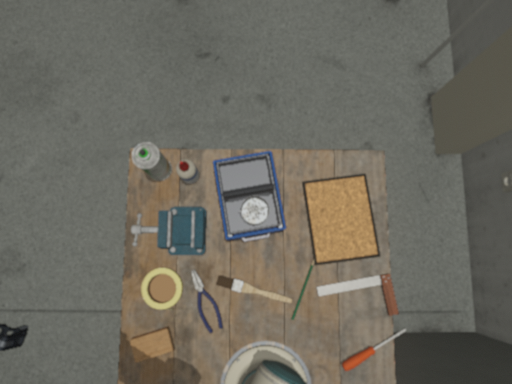

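View pics/a_pair.png

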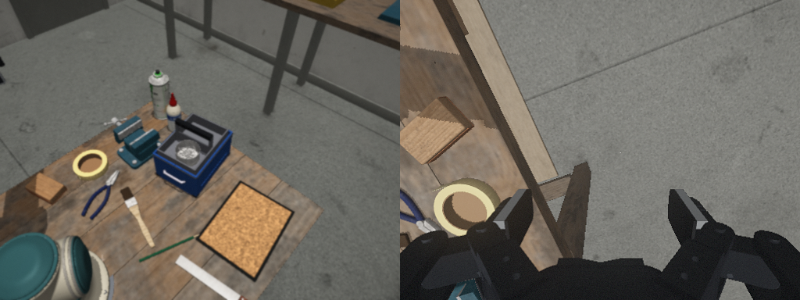

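The top view shows the blue box at px (249,197) with the tin at (254,211) in the robot-side half and the black bar at (249,193). The mat is at (341,219), the can at (146,155), and the glue at (187,170), left of the box. The side view agrees.

```bash
cat >> h.py <<'E'
def rect(P):
    (c,s,a)=cv2.minAreaRect(np.float32(P[:,:2]*1000))
    b=cv2.boxPoints((c,s,a)); e=[b[1]-b[0],b[2]-b[1]]
    L=max(e,key=np.linalg.norm); ang=np.degrees(np.arctan2(L[1],L[0]))
    ang=(ang+90)%180-90
    return np.round(c,1),np.round(sorted(s),1),round(float(ang),1)
def big(m):
    n,l,s,_=cv2.connectedComponentsWithStats(m.astype(np.uint8),connectivity=8)
    return l==1+np.argmax(s[1:,4])
E
python3 - <<'E'
from h import *
d=load('a')
for n in('top','side'):
    im=d[n]; C=cloud(im); hsv=cv2.cvtColor(im['pixels'],cv2.COLOR_BGR2HSV); H,S,V=cv2.split(hsv)
    ws=(C[...,0]>.25)&(C[...,0]<.85)&(abs(C[...,1])<.5)
    blue=big((H>108)&(H<125)&(S>120)&ws&(C[...,2]>.03))
    P=C[blue]; top=P[P[:,2]>.09]; print(n,'box n',len(P),'zmed rim',np.median(top[:,2]) if len(top) else 0)
    v,u=np.nonzero(blue&(C[...,2]>.09)); Q=onplane(im,np.c_[u,v],.108); print(' rim rect',rect(Q))
    cork=big((H>8)&(H<22)&(S>110)&(V>130)&ws&(C[...,2]<.03))
    v,u=np.nonzero(cork); Q=onplane(im,np.c_[u,v],.004); print(' mat',rect(Q),np.median(C[cork][:,2]))
    # bar: dark, high
    bc=rect(onplane(im,np.c_[np.nonzero(blue)[::-1]],.108))[0]/1000
    near=np.hypot(C[...,0]-bc[0],C[...,1]-bc[1])<.12
    hi=near&(C[...,2]>.15)&(C[...,2]<.2); P=C[hi]
    print(' bar',len(P),np.percentile(P[:,2],[5,50,95]),rect(P),P.mean(0))
    v,u=np.nonzero(hi); print('  px',u.mean(),v.mean(),'plane .169',rect(onplane(im,np.c_[u,v],.169)))
    t=near&(C[...,2]>.105)&(C[...,2]<.14)&(S<70)&(V>100); P=C[big(t)]; print(' tin?',P.mean(0),rect(P))
    for nm,c in(('can',(145,155)),('glue',(187,170))):
        if n=='top': print(nm,withdepth(im,[c]))
E
```

```text
top box n 134 zmed rim 0.10647134179548495
 rim rect (array([433.7, -23. ]), array([ 60.7, 134.8]), -25.6)
 mat (array([ 434.8, -204.7]), array([165.8, 215.2]), 7.5) 0.003798918059899181
 bar 329 [0.16099214 0.16777141 0.17047581] (array([487.5,  38.5]), array([ 16.6, 107.3]), -79.7) [0.48649851 0.03768597 0.16698173]
  px 251.51975683890578 189.27355623100303 plane .169 (array([486.2,  38.6]), array([ 17.3, 106.4]), -79.7)
 tin? [0.41905596 0.009527   0.1189674 ] (array([416.6,  11.4]), array([ 69.5, 148.1]), -45.9)
can [[0.56468147 0.28634116 0.17727799]]
glue [[0.54387243 0.19827145 0.10905644]]
side box n 1869 zmed rim 0.10617506239913954
 rim rect (array([480.3,  39.1]), array([155.3, 207.8]), 10.0)
 mat (array([ 435.9, -203.5]), array([165.2, 214.8]), 7.6) 0.00481509208417763
 bar 509 [0.15547218 0.16819407 0.17090756] (array([485. ,  45.1]), array([ 17.1, 121.7]), -79.9) [0.48335504 0.04035133 0.16578977]
  px 248.8998035363458 165.53241650294694 plane .169 (array([480.1,  39.8]), array([ 28. , 128.8]), -79.4)
 tin? [0.40959675 0.00849598 0.12086394] (array([407.9,   9.7]), array([ 47.3, 117.1]), -52.9)
```

```bash
R='{"jaw":1,"tx":28.5,"ty":-50,"tz":4,"az":-59.5}'; python3 -m pendant '[{"jaw":1,"tx":5,"ty":-8,"tz":4,"az":-10},{"jaw":1,"tx":8,"ty":-13,"tz":4,"az":-18},{"jaw":1,"tx":11,"ty":-18,"tz":4,"az":-26},{"jaw":1,"tx":14,"ty":-23,"tz":4,"az":-33},{"jaw":1,"tx":17,"ty":-28,"tz":4,"az":-39},{"jaw":1,"tx":20,"ty":-33,"tz":4,"az":-45},{"jaw":1,"tx":23,"ty":-38,"tz":4,"az":-51},{"jaw":1,"tx":26,"ty":-43,"tz":4,"az":-56},{"jaw":1,"tx":28,"ty":-48,"tz":4,"az":-59.5},{"jaw":1,"tx":28.5,"ty":-50,"tz":4,"az":-59.5}]'
python3 -m pendant '[{"jaw":1,"tz":0},{"jaw":1,"tz":0}]'
python3 - <<'E'
from h import *
d=grab(['side','top','wrist'],'b')
a=load('a')
for D,n in((a,'top'),(a,'side'),(d,'wrist')):
    im=D[n]; C=cloud(im)
    near=np.hypot(C[...,0]-.483,C[...,1]-.039)<.12
    hi=near&(C[...,2]>.164)&(C[...,2]<.178); P=C[big(hi)]
    v,u=np.nonzero(big(hi)); print(n,len(P),rect(P),np.median(P[:,2]),rect(onplane(im,np.c_[u,v],.169)))
E
```

```text
top 337 (array([486.1,  46.2]), array([ 16. , 121.1]), -79.5) 0.16807608261425322 (array([485.4,  46.2]), array([ 16. , 120.6]), -79.5)
side 353 (array([485.,  45.]), array([ 17.1, 120.9]), -79.9) 0.16924059487367804 (array([483.8,  43.9]), array([ 19. , 122.2]), -79.7)invalid input at $[0]: expected keys jaw, tx, ty, tz, ax, ay, az
invalid input at $[0]: expected keys jaw, tx, ty, tz, ax, ay, az
Traceback (most recent call last):
  File "h.py", line 36, in big
    return l==1+np.argmax(s[1:,4])
                ~~~~~~~~~^^^^^^^^^
ValueError: attempt to get argmax of an empty sequence
```

View pics/wrist_b.png

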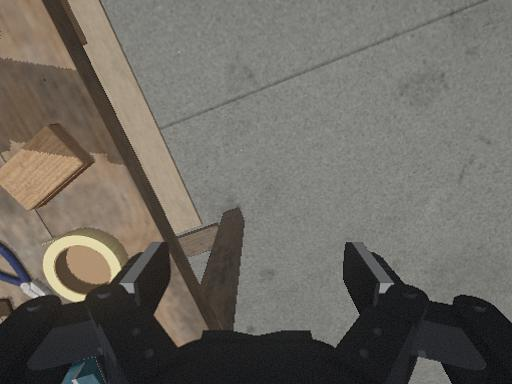

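The moves were refused because every row needs all the keys, so the picture still shows the start pose. The refined bar centre is about (0.485, 0.045), with its top at z 0.169.

```bash
python3 -m pendant '[{"jaw":1,"tx":3,"ty":-5,"tz":4,"ax":0,"ay":0,"az":-8},{"jaw":1,"tx":6,"ty":-10,"tz":4,"ax":0,"ay":0,"az":-15},{"jaw":1,"tx":9,"ty":-15,"tz":4,"ax":0,"ay":0,"az":-22},{"jaw":1,"tx":12,"ty":-20,"tz":4,"ax":0,"ay":0,"az":-29},{"jaw":1,"tx":15,"ty":-25,"tz":4,"ax":0,"ay":0,"az":-36},{"jaw":1,"tx":18,"ty":-30,"tz":4,"ax":0,"ay":0,"az":-42},{"jaw":1,"tx":21,"ty":-35,"tz":4,"ax":0,"ay":0,"az":-48},{"jaw":1,"tx":24,"ty":-40,"tz":4,"ax":0,"ay":0,"az":-54},{"jaw":1,"tx":27,"ty":-45,"tz":4,"ax":0,"ay":0,"az":-59.5},{"jaw":1,"tx":28.5,"ty":-49.4,"tz":4,"ax":0,"ay":0,"az":-59.5}]'
python3 -m pendant '[{"jaw":1,"tx":0,"ty":0,"tz":0,"ax":0,"ay":0,"az":0},{"jaw":1,"tx":0,"ty":0,"tz":0,"ax":0,"ay":0,"az":0}]'
python3 - <<'E'
from h import *
d=grab(['side','top','wrist'],'b')
im=d['wrist']; C=cloud(im)
near=np.hypot(C[...,0]-.485,C[...,1]-.042)<.12
hi=near&(C[...,2]>.160)&(C[...,2]<.178); P=C[big(hi)]
v,u=np.nonzero(big(hi)); print(len(P),rect(P),np.median(P[:,2]),rect(onplane(im,np.c_[u,v],.169)))
E
```

```text
clock: 1.55
position: [0.4872, 0.0427, 0.251]
ee_rot: [0.0, 0.643, 0.766, 0.0]
contact_force: [0.6, -0.1, 0.6]
width: 0.0852
gripper_force: 0.0
clock: 1.8
position: [0.4855, 0.0452, 0.2509]
ee_rot: [-0.001, 0.643, 0.766, 0.0]
contact_force: [-0.0, 0.2, -0.1]
width: 0.0858
gripper_force: 0.0
2415 (array([486.7,  45.7]), array([ 16.4, 120.4]), -79.6) 0.1677413908299183 (array([486.5,  46.4]), array([ 15.9, 119.4]), -79.3)
```

View pics/wrist_b.png

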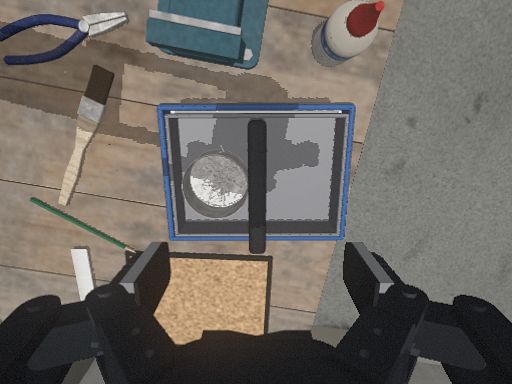

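The wrist view shows the bar from px (257,120) to (257,250), centred between the fingers, with the tin at (217,182). Descending and gripping.

```bash
python3 -m pendant '[{"jaw":1,"tx":0.1,"ty":0,"tz":-3,"ax":0,"ay":0,"az":0.3},{"jaw":1,"tx":0.1,"ty":0,"tz":-6,"ax":0,"ay":0,"az":0.3},{"jaw":1,"tx":0.1,"ty":0,"tz":-9,"ax":0,"ay":0,"az":0.3},{"jaw":1,"tx":0.1,"ty":0,"tz":-11,"ax":0,"ay":0,"az":0.3},{"jaw":1,"tx":0.1,"ty":0,"tz":-11,"ax":0,"ay":0,"az":0.3},{"jaw":-1,"tx":0.1,"ty":0,"tz":-11,"ax":0,"ay":0,"az":0.3},{"jaw":-1,"tx":0.1,"ty":0,"tz":-11,"ax":0,"ay":0,"az":0.3},{"jaw":-1,"tx":0.1,"ty":0,"tz":-11,"ax":0,"ay":0,"az":0.3},{"jaw":-1,"tx":0.1,"ty":0,"tz":-11,"ax":0,"ay":0,"az":0.3},{"jaw":-1,"tx":0.1,"ty":0,"tz":-11,"ax":0,"ay":0,"az":0.3}]' 100
python3 -m pendant '[{"jaw":-1,"tx":0,"ty":0,"tz":0,"ax":0,"ay":0,"az":0},{"jaw":-1,"tx":0,"ty":0,"tz":0,"ax":0,"ay":0,"az":0},{"jaw":-1,"tx":0,"ty":0,"tz":0,"ax":0,"ay":0,"az":0},{"jaw":-1,"tx":0,"ty":0,"tz":0,"ax":0,"ay":0,"az":0}]'
```

```text
clock: 3.2
position: [0.4868, 0.0447, 0.1419]
ee_rot: [0.0, 0.64, 0.768, 0.0]
contact_force: [-1.7, 0.5, 5.3]
width: 0.0123
gripper_force: 98.0
clock: 3.7
position: [0.4868, 0.0447, 0.1419]
ee_rot: [0.0, 0.64, 0.768, 0.0]
contact_force: [-1.4, -0.5, 6.2]
width: 0.0125
gripper_force: 98.0
```

```bash
python3 -m pendant '[{"jaw":-1,"tx":0,"ty":0,"tz":0.4,"ax":0,"ay":0,"az":0},{"jaw":-1,"tx":0,"ty":0,"tz":0.8,"ax":0,"ay":0,"az":0},{"jaw":-1,"tx":0,"ty":0,"tz":1.4,"ax":0,"ay":0,"az":0},{"jaw":-1,"tx":0,"ty":0,"tz":2,"ax":0,"ay":0,"az":0},{"jaw":-1,"tx":0,"ty":0,"tz":3,"ax":0,"ay":0,"az":0},{"jaw":-1,"tx":0,"ty":0,"tz":4,"ax":0,"ay":0,"az":0},{"jaw":-1,"tx":0,"ty":0,"tz":5.5,"ax":0,"ay":0,"az":0},{"jaw":-1,"tx":0,"ty":0,"tz":7,"ax":0,"ay":0,"az":0},{"jaw":-1,"tx":0,"ty":0,"tz":7,"ax":0,"ay":0,"az":0},{"jaw":-1,"tx":0,"ty":0,"tz":7,"ax":0,"ay":0,"az":0}]'
python3 - <<'E'
from h import *
d=grab(['side','top','wrist'],'c')
cv2.imwrite('pics/c_pair.png',np.hstack([cv2.resize(d['side']['pixels'][60:260,120:390],(405,300)),cv2.resize(d['wrist']['pixels'],(395,300))]))
# tray floor plane from wrist depth
im=d['wrist'];C=cloud(im);
m=(C[...,2]>.12)&(C[...,2]<.2)&(np.hypot(C[...,0]-.487,C[...,1]-.045)<.12)
R=np.array([[np.cos(.18),np.sin(.18)],[-np.sin(.18),np.cos(.18)]])
L=(C[...,:2]-[.4868,.0447])@R.T
f=m&(L[...,0]>.015)&(L[...,0]<.075)&(abs(L[...,1])<.05); P=C[f]; print(len(P),np.percentile(P[:,2],[5,50,95]))
P=P[abs(P[:,2]-np.median(P[:,2]))<.01]
A=np.c_[L[f][abs(C[f][:,2]-np.median(C[f][:,2]))<.01],np.ones(len(P))]; print('slopes x,y (rad)',np.linalg.lstsq(A,P[:,2],rcond=None)[0])
E
```

```text
clock: 4.95
position: [0.4865, 0.0448, 0.2109]
ee_rot: [-0.0, 0.64, 0.768, -0.0]
contact_force: [-0.5, -0.0, -5.6]
width: 0.0125
gripper_force: 98.1
8720 [0.15070395 0.15175102 0.15281214]
slopes x,y (rad) [0.00285932 0.00182116 0.15160727]
```

View pics/c_pair.png

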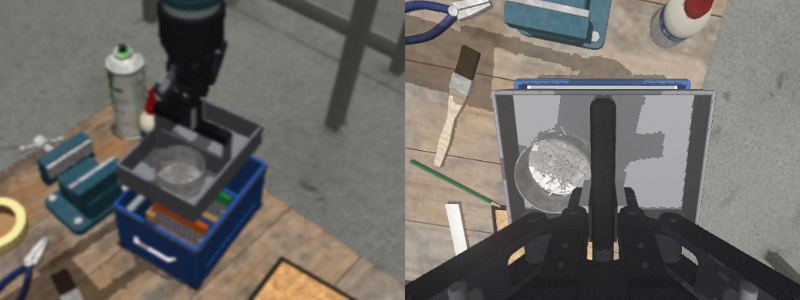

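The tray is level and clear of the box, with the tin still in it. Orange is in the slot nearer the robot (side view). Carrying the tray to the mat.

```bash
python3 -m pendant '[{"jaw":-1,"tx":-0.2,"ty":-1,"tz":0,"ax":0,"ay":0,"az":0},{"jaw":-1,"tx":-0.6,"ty":-3,"tz":0,"ax":0,"ay":0,"az":0},{"jaw":-1,"tx":-1.2,"ty":-6,"tz":0,"ax":0,"ay":0,"az":0},{"jaw":-1,"tx":-2,"ty":-10,"tz":0,"ax":0,"ay":0,"az":0},{"jaw":-1,"tx":-2.8,"ty":-14,"tz":0,"ax":0,"ay":0,"az":0},{"jaw":-1,"tx":-3.6,"ty":-18,"tz":0,"ax":0,"ay":0,"az":0},{"jaw":-1,"tx":-4.3,"ty":-21.5,"tz":0,"ax":0,"ay":0,"az":0},{"jaw":-1,"tx":-4.8,"ty":-24,"tz":0,"ax":0,"ay":0,"az":0},{"jaw":-1,"tx":-5.1,"ty":-25,"tz":0,"ax":0,"ay":0,"az":0},{"jaw":-1,"tx":-5.1,"ty":-25,"tz":0,"ax":0,"ay":0,"az":0}]'
python3 -m pendant '[{"jaw":-1,"tx":0,"ty":0,"tz":-1,"ax":0,"ay":0,"az":0},{"jaw":-1,"tx":0,"ty":0,"tz":-3,"ax":0,"ay":0,"az":0},{"jaw":-1,"tx":0,"ty":0,"tz":-5.5,"ax":0,"ay":0,"az":0},{"jaw":-1,"tx":0,"ty":0,"tz":-8,"ax":0,"ay":0,"az":0},{"jaw":-1,"tx":0,"ty":0,"tz":-10.5,"ax":0,"ay":0,"az":0},{"jaw":-1,"tx":0,"ty":0,"tz":-12,"ax":0,"ay":0,"az":0},{"jaw":-1,"tx":0,"ty":0,"tz":-12.8,"ax":0,"ay":0,"az":0},{"jaw":-1,"tx":0,"ty":0,"tz":-13.2,"ax":0,"ay":0,"az":0},{"jaw":-1,"tx":0,"ty":0,"tz":-13.5,"ax":0,"ay":0,"az":0},{"jaw":-1,"tx":0,"ty":0,"tz":-13.5,"ax":0,"ay":0,"az":0}]'
python3 - <<'E'
from h import *
d=grab(['wrist'],'d')
im=d['wrist'];C=cloud(im);p=manip.get_state()['position']
R=np.array([[np.cos(.18),np.sin(.18)],[-np.sin(.18),np.cos(.18)]])
L=(C[...,:2]-p[:2])@R.T
f=(L[...,0]>.015)&(L[...,0]<.075)&(abs(L[...,1])<.05)&(C[...,2]<.06); print(np.percentile(C[f][:,2],[5,50,95]),p)
E
```

```text
clock: 6.35
position: [0.4355, -0.2053, 0.2108]
ee_rot: [-0.0, 0.641, 0.768, 0.0]
contact_force: [-0.0, 1.6, -5.1]
width: 0.0121
gripper_force: 98.2
clock: 7.6
position: [0.436, -0.2052, 0.0763]
ee_rot: [0.0, 0.64, 0.768, 0.0]
contact_force: [0.5, -0.1, -5.4]
width: 0.0124
gripper_force: 98.2
[0.0166518  0.01769462 0.01873377] [ 0.43611274 -0.20532983  0.07639206]
```

```bash
python3 -m pendant '[{"jaw":-1,"tx":0,"ty":0,"tz":-0.3,"ax":0,"ay":0,"az":0},{"jaw":-1,"tx":0,"ty":0,"tz":-0.6,"ax":0,"ay":0,"az":0},{"jaw":-1,"tx":0,"ty":0,"tz":-0.8,"ax":0,"ay":0,"az":0},{"jaw":-1,"tx":0,"ty":0,"tz":-0.9,"ax":0,"ay":0,"az":0},{"jaw":-1,"tx":0,"ty":0,"tz":-1.0,"ax":0,"ay":0,"az":0},{"jaw":-1,"tx":0,"ty":0,"tz":-1.0,"ax":0,"ay":0,"az":0}]'
```

```text
clock: 8.4
position: [0.436, -0.2052, 0.0661]
ee_rot: [0.0, 0.64, 0.768, 0.0]
contact_force: [0.7, -0.4, -5.6]
width: 0.0122
gripper_force: 98.3
```

```bash
python3 -m pendant '[{"jaw":-1,"tx":0,"ty":0,"tz":-0.1,"ax":0,"ay":0,"az":0},{"jaw":-1,"tx":0,"ty":0,"tz":-0.1,"ax":0,"ay":0,"az":0}]'; python3 -m pendant '[{"jaw":-1,"tx":0,"ty":0,"tz":-0.1,"ax":0,"ay":0,"az":0},{"jaw":-1,"tx":0,"ty":0,"tz":-0.1,"ax":0,"ay":0,"az":0}]'
```

```text
clock: 8.65
position: [0.4361, -0.2053, 0.066]
ee_rot: [0.0, 0.64, 0.768, 0.0]
contact_force: [-2.2, 1.6, 4.4]
width: 0.0124
gripper_force: 99.5
clock: 8.9
position: [0.4361, -0.2053, 0.0659]
ee_rot: [0.001, 0.64, 0.768, 0.0]
contact_force: [-3.2, 3.2, 13.0]
width: 0.012
gripper_force: 100.5
```

```bash
python3 -m pendant '[{"jaw":-1,"tx":0,"ty":0,"tz":0.1,"ax":0,"ay":0,"az":0},{"jaw":1,"tx":0,"ty":0,"tz":0.1,"ax":0,"ay":0,"az":0},{"jaw":1,"tx":0,"ty":0,"tz":0.1,"ax":0,"ay":0,"az":0},{"jaw":1,"tx":0,"ty":0,"tz":0.1,"ax":0,"ay":0,"az":0},{"jaw":1,"tx":0,"ty":0,"tz":0.1,"ax":0,"ay":0,"az":0},{"jaw":1,"tx":0,"ty":0,"tz":0.1,"ax":0,"ay":0,"az":0},{"jaw":1,"tx":0,"ty":0,"tz":0.1,"ax":0,"ay":0,"az":0}]'
python3 -m pendant '[{"jaw":1,"tx":0,"ty":0,"tz":2,"ax":0,"ay":0,"az":0},{"jaw":1,"tx":0,"ty":0,"tz":5,"ax":0,"ay":0,"az":0},{"jaw":1,"tx":0,"ty":0,"tz":10,"ax":0,"ay":0,"az":0},{"jaw":1,"tx":0,"ty":0,"tz":15,"ax":0,"ay":0,"az":0},{"jaw":1,"tx":1,"ty":5,"tz":17,"ax":0,"ay":0,"az":0},{"jaw":1,"tx":2,"ty":10,"tz":17,"ax":0,"ay":0,"az":0},{"jaw":1,"tx":3,"ty":15,"tz":17,"ax":0,"ay":0,"az":0},{"jaw":1,"tx":4,"ty":20,"tz":17,"ax":0,"ay":0,"az":0},{"jaw":1,"tx":1.5,"ty":24.3,"tz":17,"ax":0,"ay":0,"az":0},{"jaw":1,"tx":1.5,"ty":24.3,"tz":17,"ax":0,"ay":0,"az":0}]'
python3 - <<'E'
from h import *
d=grab(['wrist','top','side'],'e')
cv2.imwrite('pics/e_pair.png',np.hstack([cv2.resize(d['top']['pixels'][120:320,180:450],(405,300)),cv2.resize(d['wrist']['pixels'],(395,300))]))
for n in d:
    im=d[n];C=cloud(im); H,S,V=cv2.split(cv2.cvtColor(im['pixels'],cv2.COLOR_BGR2HSV))
    near=np.hypot(C[...,0]-.485,C[...,1]-.045)<.12
    for nm,lo,hi in(('orange',3,18),('green',40,90),('blue',108,125)):
        m=near&(H>=lo)&(H<=hi)&(S>130)&(V>60)&(C[...,2]>.03)
        if m.sum()<20: print(n,nm,m.sum()); continue
        P=C[big(m)]; zt=np.percentile(P[:,2],95); P=P[P[:,2]>zt-.006]
        print(n,nm,len(P),round(zt,4),rect(P))
    # tray bar
    m=(np.hypot(C[...,0]-.436,C[...,1]+.205)<.1)&(C[...,2]>.085)&(C[...,2]<.11)
    if m.sum()>50: print(n,'bar',rect(C[m]),np.median(C[m][:,2]))
E
```

```text
clock: 9.78
position: [0.4359, -0.2052, 0.065]
ee_rot: [0.0, 0.64, 0.768, 0.0]
contact_force: [-0.1, 0.1, -0.2]
width: 0.0853
gripper_force: 0.0
clock: 11.02
position: [0.4489, 0.0404, 0.235]
ee_rot: [-0.001, 0.639, 0.769, -0.0]
contact_force: [0.2, -1.2, -0.9]
width: 0.0851
gripper_force: 0.0
wrist orange 606 0.0704 (array([450.7,  49.6]), array([  8.5, 122.9]), -79.7)
wrist green 1
wrist blue 835 0.1079 (array([544. ,  85.4]), array([101.1, 194.6]), -40.2)
wrist bar (array([ 428.5, -155.4]), array([16.4, 25. ]), -79.9) 0.09111969230016478
top orange 48 0.0717 (array([439.5,  62.8]), array([25.9, 46.6]), 53.6)
top green 0
top blue 33 0.1098 (array([383.9,  62.7]), array([ 5.1, 40. ]), -78.3)
top bar (array([ 436.1, -203.3]), array([ 16.3, 121.5]), -79.9) 0.09182237685503208
side orange 150 0.072 (array([451.1,  38.2]), array([  9.3, 100.5]), -80.7)
side green 146 0.0723 (array([518.3,  50.1]), array([ 9.5, 99.3]), -80.0)
side blue 630 0.1094 (array([484.5,  43.7]), array([149.9, 200.6]), 10.6)
side bar (array([ 435. , -203.5]), array([ 17.1, 120.8]), -80.5) 0.09288456678924006
```

View pics/e_pair.png

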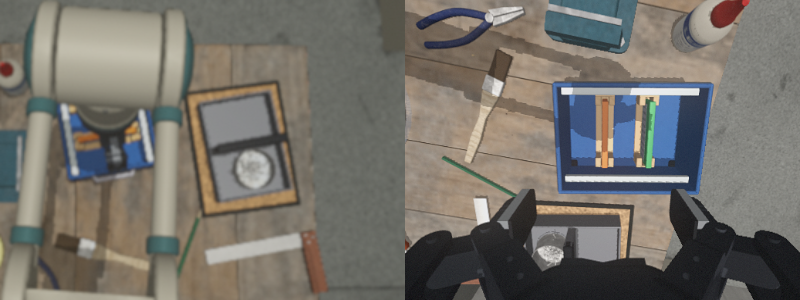

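The tray sits centred on the mat, with its bar at (0.4355, -0.2034). The orange plate is at (0.451, 0.038), top z 0.071, which matches the -34 mm slot. Going in with half-open fingers.

```bash
python3 -m pendant '[{"jaw":0,"tx":0.2,"ty":-0.2,"tz":0,"ax":0,"ay":0,"az":0},{"jaw":0,"tx":0.2,"ty":-0.2,"tz":-2,"ax":0,"ay":0,"az":0},{"jaw":0,"tx":0.2,"ty":-0.2,"tz":-4,"ax":0,"ay":0,"az":0},{"jaw":0,"tx":0.2,"ty":-0.2,"tz":-7,"ax":0,"ay":0,"az":0},{"jaw":0,"tx":0.2,"ty":-0.2,"tz":-10,"ax":0,"ay":0,"az":0},{"jaw":0,"tx":0.2,"ty":-0.2,"tz":-12,"ax":0,"ay":0,"az":0},{"jaw":0,"tx":0.2,"ty":-0.2,"tz":-13,"ax":0,"ay":0,"az":0},{"jaw":0,"tx":0.2,"ty":-0.2,"tz":-13,"ax":0,"ay":0,"az":0}]' 50
python3 - <<'E'
from h import *
d=grab(['wrist','side'],'f')
cv2.imwrite('pics/f_pair.png',np.hstack([cv2.resize(d['side']['pixels'][100:300,120:390],(405,300)),cv2.resize(d['wrist']['pixels'],(395,300))]))
E
```

```text
clock: 12.18
position: [0.4529, 0.0352, 0.1046]
ee_rot: [-0.0, 0.641, 0.768, -0.0]
contact_force: [0.1, -0.1, 0.1]
width: 0.0426
gripper_force: 0.0
```

View pics/f_pair.png

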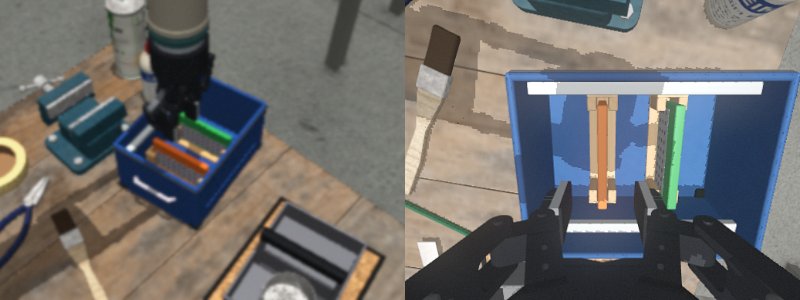

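The orange plate (px 602) lies midway between the fingers (562 and 645), and the green plate is clear. Descending and gripping.

```bash
python3 -m pendant '[{"jaw":0,"tx":-0.1,"ty":0.2,"tz":-1.5,"ax":0,"ay":0,"az":0},{"jaw":0,"tx":-0.1,"ty":0.2,"tz":-3,"ax":0,"ay":0,"az":0},{"jaw":0,"tx":-0.1,"ty":0.2,"tz":-4.5,"ax":0,"ay":0,"az":0},{"jaw":0,"tx":-0.1,"ty":0.2,"tz":-6,"ax":0,"ay":0,"az":0},{"jaw":0,"tx":-0.1,"ty":0.2,"tz":-6.5,"ax":0,"ay":0,"az":0},{"jaw":0,"tx":-0.1,"ty":0.2,"tz":-6.5,"ax":0,"ay":0,"az":0},{"jaw":-1,"tx":-0.1,"ty":0.2,"tz":-6.5,"ax":0,"ay":0,"az":0},{"jaw":-1,"tx":-0.1,"ty":0.2,"tz":-6.5,"ax":0,"ay":0,"az":0},{"jaw":-1,"tx":-0.1,"ty":0.2,"tz":-6.5,"ax":0,"ay":0,"az":0},{"jaw":-1,"tx":-0.1,"ty":0.2,"tz":-6.5,"ax":0,"ay":0,"az":0}]'
python3 -m pendant '[{"jaw":-1,"tx":0,"ty":0,"tz":0,"ax":0,"ay":0,"az":0},{"jaw":-1,"tx":0,"ty":0,"tz":0,"ax":0,"ay":0,"az":0},{"jaw":-1,"tx":0,"ty":0,"tz":0,"ax":0,"ay":0,"az":0}]'
```

```text
clock: 13.52
position: [0.4524, 0.0378, 0.0407]
ee_rot: [0.001, 0.64, 0.768, 0.0]
contact_force: [-0.1, 1.1, 5.9]
width: 0.0075
gripper_force: 50.3
clock: 13.9
position: [0.4524, 0.0378, 0.0408]
ee_rot: [0.001, 0.64, 0.768, 0.0]
contact_force: [-0.7, 0.7, 5.6]
width: 0.0072
gripper_force: 50.3
```

```bash
python3 -m pendant '[{"jaw":-1,"tx":0,"ty":0,"tz":0.5,"ax":0,"ay":0,"az":0},{"jaw":-1,"tx":0,"ty":0,"tz":1,"ax":0,"ay":0,"az":0},{"jaw":-1,"tx":0,"ty":0,"tz":2,"ax":0,"ay":0,"az":0},{"jaw":-1,"tx":0,"ty":0,"tz":3.5,"ax":0,"ay":0,"az":0},{"jaw":-1,"tx":0,"ty":0,"tz":5.5,"ax":0,"ay":0,"az":0},{"jaw":-1,"tx":0,"ty":0,"tz":8,"ax":0,"ay":0,"az":0},{"jaw":-1,"tx":0,"ty":0,"tz":11,"ax":0,"ay":0,"az":0},{"jaw":-1,"tx":0,"ty":0,"tz":13,"ax":0,"ay":0,"az":0},{"jaw":-1,"tx":0,"ty":0,"tz":14,"ax":0,"ay":0,"az":0},{"jaw":-1,"tx":0,"ty":0,"tz":14,"ax":0,"ay":0,"az":0}]'
python3 - <<'E'
from h import *
d=grab(['wrist','side','top'],'g')
cv2.imwrite('pics/g_pair.png',np.hstack([cv2.resize(d['side']['pixels'][60:320,120:390],(312,300)),cv2.resize(d['wrist']['pixels'],(395,300))]))
im=d['side'];C=cloud(im);H,S,V=cv2.split(cv2.cvtColor(im['pixels'],cv2.COLOR_BGR2HSV))
m=(np.hypot(C[...,0]-.452,C[...,1]-.038)<.09)&(H>=3)&(H<=18)&(S>120)&(C[...,2]>.12)
P=C[m]; print(len(P),P.min(0),P.max(0),manip.get_state()['position'])
for n in('side','top'):
    C=cloud(d[n]); m=(np.hypot(C[...,0]-.436,C[...,1]+.205)<.1)&(C[...,2]>.085)&(C[...,2]<.11)
    print(n,'bar',m.sum(),rect(C[m]))
E
```

```text
clock: 15.15
position: [0.4521, 0.0378, 0.1805]
ee_rot: [0.0, 0.64, 0.768, 0.0]
contact_force: [0.1, -0.3, -1.6]
width: 0.0075
gripper_force: 49.5
358 [ 0.39446688 -0.01140765  0.15089567] [0.46414806 0.08726    0.28324743] [0.45106221 0.03786775 0.17910292]
side bar 544 (array([ 435.4, -203.5]), array([ 18.1, 120.6]), -81.5)
top bar 315 (array([ 436.4, -203.4]), array([ 16.5, 121.7]), -79.6)
```

View pics/g_pair.png

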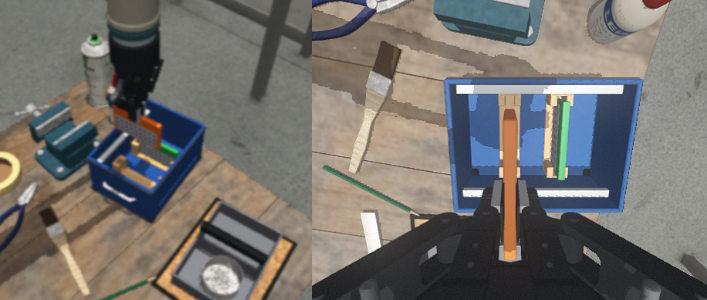

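The plate is held upright, with its lower edge at z≈0.150. The green plate is still in its slot. Carrying the orange plate over the tray's empty half.

```bash
python3 -m pendant '[{"jaw":-1,"tx":0.2,"ty":-1.5,"tz":0,"ax":0,"ay":0,"az":0},{"jaw":-1,"tx":0.5,"ty":-4.5,"tz":0,"ax":0,"ay":0,"az":0},{"jaw":-1,"tx":1,"ty":-8.5,"tz":0,"ax":0,"ay":0,"az":0},{"jaw":-1,"tx":1.5,"ty":-12.5,"tz":0,"ax":0,"ay":0,"az":0},{"jaw":-1,"tx":2,"ty":-16.5,"tz":0,"ax":0,"ay":0,"az":0},{"jaw":-1,"tx":2.5,"ty":-20,"tz":0,"ax":0,"ay":0,"az":0},{"jaw":-1,"tx":2.8,"ty":-22.5,"tz":0,"ax":0,"ay":0,"az":0},{"jaw":-1,"tx":2.8,"ty":-23.3,"tz":0,"ax":0,"ay":0,"az":0},{"jaw":-1,"tx":2.8,"ty":-23.3,"tz":0,"ax":0,"ay":0,"az":0}]'
python3 -m pendant '[{"jaw":-1,"tx":0,"ty":0,"tz":-1,"ax":0,"ay":0,"az":0},{"jaw":-1,"tx":0,"ty":0,"tz":-3,"ax":0,"ay":0,"az":0},{"jaw":-1,"tx":0,"ty":0,"tz":-5,"ax":0,"ay":0,"az":0},{"jaw":-1,"tx":0,"ty":0,"tz":-7,"ax":0,"ay":0,"az":0},{"jaw":-1,"tx":0,"ty":0,"tz":-8.5,"ax":0,"ay":0,"az":0},{"jaw":-1,"tx":0,"ty":0,"tz":-9,"ax":0,"ay":0,"az":0},{"jaw":-1,"tx":0,"ty":0,"tz":-9,"ax":0,"ay":0,"az":0}]'
python3 - <<'E'
from h import *
d=grab(['wrist','side'],'i')
cv2.imwrite('pics/i_pair.png',np.hstack([cv2.resize(d['side']['pixels'][100:360,200:470],(312,300)),cv2.resize(d['wrist']['pixels'],(395,300))]))
E
```

```text
clock: 16.42
position: [0.4793, -0.1954, 0.1795]
ee_rot: [-0.001, 0.641, 0.768, 0.0]
contact_force: [-1.0, 0.2, -1.8]
width: 0.007
gripper_force: 49.5
clock: 17.3
position: [0.4799, -0.1949, 0.0899]
ee_rot: [-0.0, 0.64, 0.768, 0.0]
contact_force: [-0.1, 0.6, -1.3]
width: 0.0069
gripper_force: 49.4
```

View pics/i_pair.png

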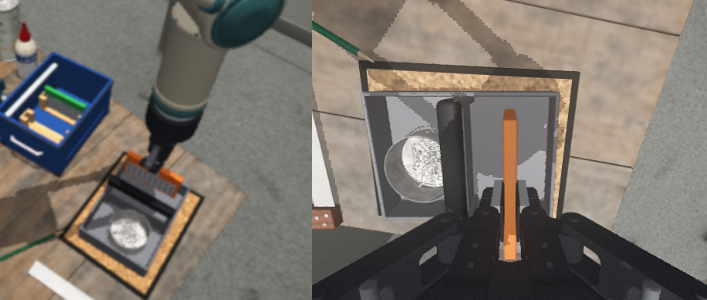

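The plate (px 510,130 in the wrist view) is centred over the empty half. Lowering it to the floor.

```bash
python3 -m pendant '[{"jaw":-1,"tx":0,"ty":0,"tz":-1,"ax":0,"ay":0,"az":0},{"jaw":-1,"tx":0,"ty":0,"tz":-2,"ax":0,"ay":0,"az":0},{"jaw":-1,"tx":0,"ty":0,"tz":-3,"ax":0,"ay":0,"az":0},{"jaw":-1,"tx":0,"ty":0,"tz":-4,"ax":0,"ay":0,"az":0},{"jaw":-1,"tx":0,"ty":0,"tz":-4.6,"ax":0,"ay":0,"az":0},{"jaw":-1,"tx":0,"ty":0,"tz":-4.9,"ax":0,"ay":0,"az":0},{"jaw":-1,"tx":0,"ty":0,"tz":-5,"ax":0,"ay":0,"az":0},{"jaw":-1,"tx":0,"ty":0,"tz":-5,"ax":0,"ay":0,"az":0}]'
python3 -m pendant '[{"jaw":-1,"tx":0,"ty":0,"tz":-0.1,"ax":0,"ay":0,"az":0},{"jaw":-1,"tx":0,"ty":0,"tz":-0.1,"ax":0,"ay":0,"az":0}]'
```

```text
clock: 18.4
position: [0.48, -0.1953, 0.0402]
ee_rot: [0.0, 0.64, 0.768, 0.0]
contact_force: [-0.6, -0.6, -1.1]
width: 0.0071
gripper_force: 49.5
clock: 18.65
position: [0.4799, -0.1952, 0.0391]
ee_rot: [0.0, 0.64, 0.768, 0.0]
contact_force: [-0.1, -0.4, -0.2]
width: 0.0073
gripper_force: 49.5
```

```bash
python3 -m pendant '[{"jaw":-1,"tx":0,"ty":0,"tz":-0.1,"ax":0,"ay":0,"az":0},{"jaw":-1,"tx":0,"ty":0,"tz":-0.1,"ax":0,"ay":0,"az":0}]'
python3 -m pendant '[{"jaw":-1,"tx":0,"ty":0,"tz":0,"ax":0,"ay":0,"az":0}]'
```

```text
clock: 18.9
position: [0.4801, -0.1952, 0.0388]
ee_rot: [0.0, 0.64, 0.768, 0.0]
contact_force: [-1.1, 2.1, 4.7]
width: 0.0074
gripper_force: 50.2
clock: 19.02
position: [0.4802, -0.1952, 0.0388]
ee_rot: [0.0, 0.64, 0.768, 0.0]
contact_force: [-0.9, 0.7, 5.2]
width: 0.0072
gripper_force: 50.3
```

```bash
python3 -m pendant '[{"jaw":-0.4,"tx":0,"ty":0,"tz":0.1,"ax":0,"ay":0,"az":0},{"jaw":-0.4,"tx":0,"ty":0,"tz":0.1,"ax":0,"ay":0,"az":0},{"jaw":-0.4,"tx":0,"ty":0,"tz":0.1,"ax":0,"ay":0,"az":0},{"jaw":-0.4,"tx":0,"ty":0,"tz":0.1,"ax":0,"ay":0,"az":0}]'
python3 -m pendant '[{"jaw":-0.4,"tx":0,"ty":0,"tz":1,"ax":0,"ay":0,"az":0},{"jaw":-0.4,"tx":0,"ty":0,"tz":2.5,"ax":0,"ay":0,"az":0},{"jaw":-0.4,"tx":0,"ty":0,"tz":4.5,"ax":0,"ay":0,"az":0},{"jaw":-0.4,"tx":0,"ty":0,"tz":8,"ax":0,"ay":0,"az":0},{"jaw":-0.4,"tx":0,"ty":0,"tz":13,"ax":0,"ay":0,"az":0},{"jaw":-0.4,"tx":0,"ty":0,"tz":18,"ax":0,"ay":0,"az":0},{"jaw":-0.4,"tx":0,"ty":0,"tz":20,"ax":0,"ay":0,"az":0},{"jaw":-0.4,"tx":0,"ty":0,"tz":20,"ax":0,"ay":0,"az":0}]'
python3 - <<'E'
from h import *
d=grab(['wrist','side'],'j')
cv2.imwrite('pics/j_pair.png',np.hstack([cv2.resize(d['side']['pixels'][60:360,120:470],(350,300)),cv2.resize(d['wrist']['pixels'],(395,300))]))
c,s=np.cos(.18),np.sin(.18)
for n in d:
    im=d[n];C=cloud(im);H,S,V=cv2.split(cv2.cvtColor(im['pixels'],cv2.COLOR_BGR2HSV))
    near=np.hypot(C[...,0]-.436,C[...,1]+.2035)<.12
    m=near&(H>=3)&(H<=12)&(S>140)&(C[...,2]>.012)
    P=C[big(m)]; q=P[:,:2].mean(0)-[.4358,-.2035]; print(n,'orange',len(P),rect(P),P[:,2].min(),P[:,2].max(),'tray frame',q@[[c,-s],[s,c]])
    m=near&(C[...,2]>.085)&(C[...,2]<.11); print(' bar',rect(C[m]))
    b=(H>108)&(H<125)&(S>130)&(C[...,2]>.1)&(C[...,2]<.115)&(C[...,1]>-.1); 
    if b.sum()>50: print(' box',rect(C[big(b)]))
E
```

```text
clock: 19.52
position: [0.4798, -0.1952, 0.0389]
ee_rot: [-0.0, 0.64, 0.768, 0.0]
contact_force: [-0.1, 0.5, -0.6]
width: 0.0254
gripper_force: 0.0
clock: 20.52
position: [0.4809, -0.1957, 0.2419]
ee_rot: [0.003, 0.64, 0.768, 0.001]
contact_force: [0.3, -0.9, 0.1]
width: 0.0256
gripper_force: 0.0
wrist orange 384 (array([ 475. , -167.3]), array([ 8.5, 83.8]), -79.9) 0.020354671145251246 0.40380645399736453 tray frame [0.04516915 0.02226623]
 bar (array([ 437.1, -204.2]), array([ 16.6, 121.1]), -79.6)
 box (array([559.6, -18.4]), array([0.7, 9. ]), 9.8)
side orange 354 (array([ 477.5, -185.4]), array([ 31.1, 113.4]), 84.0) 0.013667948981883615 0.07088987803542535 tray frame [0.04215033 0.00659361]
 bar (array([ 435. , -203.7]), array([ 16.8, 120.4]), -80.9)
 box (array([484.4,  44.6]), array([150.7, 201. ]), 10.5)
```

View pics/j_pair.png

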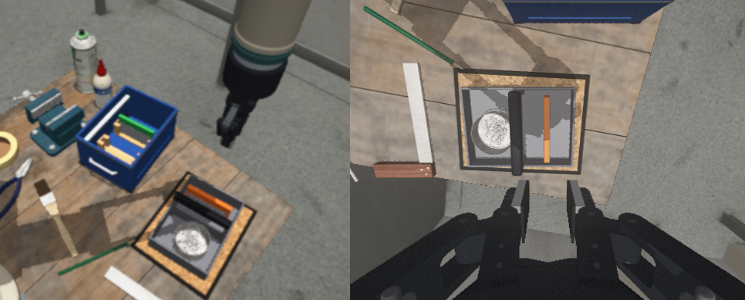

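The plate stands on its edge in the empty half (px 547,130 in the wrist view). The tin is in its own half and the tray is centred on the mat. The box and the green plate are unmoved, and the robot is clear. Handing in.

```bash
python3 -m pendant '[{"jaw":-0.4,"tx":0,"ty":0,"tz":0,"ax":0,"ay":0,"az":0},{"jaw":-0.4,"tx":0,"ty":0,"tz":0,"ax":0,"ay":0,"az":0},{"jaw":-0.4,"tx":0,"ty":0,"tz":0,"ax":0,"ay":0,"az":0}]'; python3 -c "
from rig import manip
print(manip.sign_off())"
```

```text
clock: 21.0
position: [0.4796, -0.1951, 0.2383]
ee_rot: [-0.001, 0.64, 0.768, -0.0]
contact_force: [-0.4, -0.3, -0.6]
width: 0.0256
gripper_force: 0.0
the job is handed in; nothing more can be done
None
```

The job is handed in, at 21 s on the robot clock: the tray is level in the middle of the mat with the tin in its half, and the orange plate stands on its long edge in the empty half; the sign-off returned no verdict.

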